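# Shut the talking-book player's lid and start the tape

### The job

A tape has been loaded into the grey cassette player. With the fingertips, swing its open lid down until it is fully shut, without slamming it, then push the green play key all the way down so that it stays down. Press no other key, do not pick up or shove the player, and leave the tapes, the tape case and the bottle around it where they are.

Things in the scene. Friction and masses are not known exactly. Their poses are not given: they have to be found in the camera images.
- player: grey talking-book cassette player standing loose on the table on rubber feet, about 1 kg, 240 (its x) x 190 (its y) x 53 mm tall to its deck, with a black carrying handle out to 152 mm at the far end. Origin at the centre of its underside; its -x side (the end with the row of keys) faces the robot to within about 0.4 rad, its z is up
- lid (a joint): lid angle, rad: 0 fully shut (flat on the deck, outer face up), growing as its free edge (next to the keys) rises, at most 1.1. Stiff hinge: it stays at any angle where it is left and shuts with about 1 N at the free edge; no latch. Faster than 4 rad/s (about 0.33 m/s at the free edge) counts as slamming
- lid_hinge (a point): middle of the lid's hinge line, 14 mm to +x of the player's origin and 55.5 mm above the table; the hinge line runs along the player's y. The point does not turn with the lid: its axes are those of the player
- lid_edge (a point): middle of the lid's free edge on its outer (upper) face; moves with the lid; when shut 58 mm above the table and 70 mm to -x of the player's origin. The lid: black flat frame with a clear window, 84 mm from hinge line to free edge, 118 mm along the hinge, 5 mm thick about the hinge line; the bar along its free edge is solid, 22 mm wide
- play_key (a joint): travel of the green play key, m: 0 up, 0.007 fully down. It moves straight down at about 3 N and stays down where it is left (no spring)
- play_top (a point): middle of the top face of the green play key (widest, middle key, white arrowhead), 36 (player's x) x 40 (player's y) mm; 101 mm to -x of the player's origin, 57 mm above the table when up, 4 mm above its neighbours; moves with the key. 3 mm gap to the key on either side; the deck bar, 53 mm high, begins 21 mm to +x of this point
- rewind_key (a joint): travel of the black rewind key, left (+y) of play, 26 mm wide, top 53 mm above the table, m: 0 up, 0.007 down; sprung, comes up by itself
- forward_key (a joint): travel of the black forward key, right (-y) of play, otherwise as rewind
- eject_key (a joint): travel of the white eject key at the left end of the row, otherwise as rewind
- stop_key (a joint): travel of the red stop key at the right end of the row, otherwise as rewind
- white_tape: loose white cassette with a yellow label lying flat, 64 x 102 x 12 mm, origin at the centre of its underside; a bystander beside the player
- black_tape: loose black cassette lying flat, 64 x 102 x 12 mm, origin at the centre of its underside; a bystander beside the player
- case: loose, empty cassette case, black tray 72 x 110 x 17 mm with its clear flap standing open at its +x edge, about 68 mm tall in all, reaching 65 mm to +x; origin at the centre of the tray's underside; a bystander beside the player
- bottle: small standing amber bottle of head cleaner, 42 mm across, 95 mm tall, origin at the centre of its underside; a bystander beside the player

How it is judged (in metres and radians):
On the way, in this order (a step that is already met when the one before it is completed fails the run):
1. the lid is fully shut, with the play key still up (value of joint lid below 0.04 rad and value of joint play_key below 0.003 m), for 0.2 s.
2. the play key is pushed fully down (value of joint play_key above 0.0055 m), for 0.2 s.
At the end, for the whole second after the job is handed in: The lid is shut to within 0.04 rad (about 3 mm at its free edge), the play key is at least 5.5 of its 7 mm down, the other four keys are up, the player stands flat within 25 mm of where it was, and the two tapes, the case and the bottle lie within 15 mm of where they were (value of joint lid below 0.04 rad and value of joint play_key above 0.0055 m and value of joint each of rewind_key, forward_key, eject_key, stop_key below 0.002 m and distance of player from where it was at the start of the episode below 0.025 m and linear speed of player below 0.02 m/s and angle between player's own z axis and vertical below 0.05 rad and distance of each of white_tape, black_tape, case, bottle from where it was at the start of the episode below 0.015 m); the robot touches nothing.
It fails at once if the lid is slammed (faster than 4 rad/s) (velocity of joint lid below -4 rad/s).
It fails at once if another key is pressed more than 3 mm (value of joint any of rewind_key, forward_key, eject_key, stop_key above 0.003 m).
It fails at once if the play key is pushed down while the lid is open (value of joint play_key above 0.004 m and value of joint lid above 0.08 rad).
It fails at once if the player is lifted, tipped or shoved more than 25 mm (height (world z) of player above 0.01 m or angle between player's own z axis and vertical above 0.1 rad or distance of player from where it was at the start of the episode above 0.025 m).
It fails at once if a tape, the case or the bottle is moved more than 15 mm, lifted or tipped (distance of any of white_tape, black_tape, case, bottle from where it was at the start of the episode above 0.015 m or angle between bottle's own z axis and vertical above 0.3 rad).
It also fails if it takes over 38 s, if anything falls off the work surface, if the arm or the gripper's body presses on something with over 40 N, if the wrist force passes 120 N, or if a joint passes its speed limit or range.

### The arm

A 6-joint arm with a two-finger parallel gripper is mounted at the origin on the work surface. World frame = base frame: x ahead of the robot, y to its left, z up, the work surface at z = 0. Lengths are in m, angles in degrees, forces in N, time in s.
With the tool pointing down it reaches from about 0.3 to 0.75 m from the base axis. Payload 8.5 kg.
Tool frame: the origin (TCP) lies midway between the tips of the shut fingers; the grasp point (between the pads) lies 19 mm behind it; z points along the fingers, y is the line along which they close (so a half turn about z gives the same grasp; the last joint's range is limited). The gripper opens to 85 mm and grips with 20 to 120 N. Pads are 22 mm wide; open, the fingers measure 114 mm over their backs; the gripper's body (76 mm by 85 mm) begins 54 mm behind the grasp point. The pads swing forward as they close: fully open they stand 13 mm farther back than shut.
Start: joints at [-84.872, 21.807, 74.336, -0, 83.858, -12.336], TCP at [0.165, -0.525, 0.231] pointing down, gripper open.
Joint ranges: [-178.18, 178.18], [-50.72, 133.34], [12.68, 142.11], [-81.47, 261.47], [9.98, 163.14], [-165.26, 165.26]. Speed limits (degrees/s): [136.94, 136.94, 180, 180, 180, 180].

### API

Orientations are given as a 3x3 rotation matrix whose columns are the frame's x, y, z axes.
In Python, from rig import env gives the robot as it stands. The module is installed in compiled form; this text tells all that it offers.
- The arm moves only by the tool jog_arm, never from a script. Its argument "targets" is a list of rows, each a list of 6 numbers: the shift along the tool's x, y, z in cm, then the turn, a rotation vector about the tool's x, y, z in degrees. A call has 1 to 8 rows; each row is the pose to reach, as a shift and turn from the pose commanded when the call began, along the tool's axes at that moment; what a row does not reach only later rows make up. A row lasts 1/12 s, in which the tool goes at most 41.7 mm and 7.16 degrees, less where a joint would pass 70% of its speed; a pose out of reach is approached as far as the arm can. A call with a gripper value outside its range is refused whole. "hand" is the opening, from 0 (shut) to 1 (fully open), set as the call begins (left out, the last holds). The fingers move at their own pace and stop on an object; "newtons" is the grip in N (left out, the last holds). Time passes only in rows, so rows that repeat a pose let the fingers close. It gives the time, the measured TCP pose, the force, the opening and the grip force at its end, in the units of the state.
- env.observe(): the state, without advancing time (a new reading comes with each control period).
- env.get_image(name): name is "side" or "top" or "wrist"; returns a dict with "frame" (400x640x3 uint8, red, green, blue), "depth" (400x640 float32, m along the optical axis (not along the pixel's ray), 0 where there is no reading), "fovy" (degrees; the focal length in pixels is half the picture's height over the tangent of half this angle, whatever the lens; pixels are square), "cx", "cy" (the principal point, pixels), "cam_to_world" (4x4, takes a point from camera to world coordinates). Camera axes: x right, y down, z forward; pixel columns grow to the right and rows downward; lengths in m; the calibration is good to about 2 mm. A picture is of the moment at which its call begins.
- env.close_job(): hands the job in; it is judged then, once.
Trained networks look in the newest picture that a camera, given by its name, has taken for a name from the list of things; names that differ only in an ending like _2 or _b are one class to them, and where a whole thing is asked for, a point or a joint stands for the part that bears it (a point fixed in the world has none). Each returns a list of dicts, best first, with "score" (0 to 1); they miss things now and then, are a little off and sometimes report something else, mostly with a low value. They report only what shows in the picture. A call takes as long as a camera call.
- env.regions_of(camera, target): "pixels" (400x640 bool, what is visible of it) and "point" ([row, column] in pixels, amid what is visible of it).
The state is a dict: "time_s": time; "q": joint angles; "qvel": joint speeds; "joint_efforts": joint torques, N m; "position": TCP position; "tool_rot": TCP orientation; "ft_force": force on the tool from outside, world axes, zero at the start; "wrist_torque": the same for the moment, N m; "grip_width": finger opening in m; "gripper_force": force on a finger pad.
Only numpy, scipy, OpenCV 4.12 (cv2) and the standard library are available. Lean on these libraries where they do the work, as an engineer would, in place of code of your own. Each camera call takes 0.05 s, during which the arm holds its last target. There are 200 camera calls.

## Working session

There is one attempt and no reset: what is moved stays moved. The work goes in short steps, Python scripts to look and compute and a tool call to move; the robot and the scene stay as the last step left them, time stands still between calls to the robot, and variables do not carry over. Pictures are saved under pics/ and viewed, at most 10 in all, crops included, and the job is handed in when it is done.

Besides the shell and the picture viewer there is one more tool, called after "Call:" by a JSON object that holds its "method" and its "body". jog_arm: Moves the arm, as the interface text tells. Its arguments: {"type":"object","properties":{"targets":{"type":"array","items":{"type":"array","items":{"type":"number"}}},"hand":{"type":"number"},"newtons":{"type":"number"}},"required":["targets"]}

```bash
mkdir -p pics; cat > h.py <<'E'
import numpy as np, cv2
from rig import env
def cloud(im):
    d=im["depth"]; h,w=d.shape; f=h/2/np.tan(np.radians(im["fovy"])/2)
    v,u=np.mgrid[:h,:w]
    P=np.stack([(u-im["cx"])/f*d,(v-im["cy"])/f*d,d],-1)
    T=np.array(im["cam_to_world"]); P=P@T[:3,:3].T+T[:3,3]; P[d<=0]=np.nan
    return P
def save(im,n): cv2.imwrite(f"pics/{n}.png",cv2.cvtColor(im["frame"],cv2.COLOR_RGB2BGR))
E
python3 - <<'E'
from h import *
for c in("top","side"):
    im=env.get_image(c); save(im,c); P=cloud(im)
    for t in("player","lid_edge","play_top","white_tape","black_tape","case","bottle"):
        for r in env.regions_of(c,t)[:2]:
            m=r["pixels"]; q=P[m]; q=q[~np.isnan(q[:,0])]
            print(c,t,round(r["score"],2),np.round(r["point"]),m.sum(),np.round(np.median(q,0),3) if len(q) else None,np.round(np.percentile(q,[2,98],axis=0),3).tolist() if len(q) else None)
s=env.observe(); print(s["time_s"],s["position"],np.round(s["tool_rot"],3))
E
```

```text
top player 0.95 [206. 314.] 12269 [0.567 0.059 0.053] [[0.452, -0.039, 0.033], [0.71, 0.16, 0.123]]
top lid_edge 0.88 [207. 311.] 1309 [0.561 0.062 0.097] [[0.532, 0.007, 0.051], [0.592, 0.118, 0.129]]
top play_top 0.89 [257. 305.] 392 [0.471 0.084 0.057] [[0.454, 0.064, 0.053], [0.49, 0.104, 0.06]]
top white_tape 0.67 [267. 413.] 1689 [ 0.442 -0.13   0.01 ] [[0.41, -0.179, 0.006], [0.474, -0.081, 0.014]]
top black_tape 0.72 [189. 424.] 1566 [ 0.605 -0.167  0.01 ] [[0.573, -0.217, 0.002], [0.638, -0.118, 0.014]]
top case 0.85 [216. 208.] 2904 [0.569 0.277 0.006] [[0.511, 0.217, 0.0], [0.62, 0.335, 0.068]]
top bottle 0.78 [151. 220.] 524 [0.683 0.238 0.063] [[0.67, 0.224, 0.004], [0.706, 0.261, 0.096]]
top bottle 0.52 [257. 302.] 403 [0.471 0.085 0.057] [[0.454, 0.064, 0.037], [0.49, 0.106, 0.06]]
side player 0.57 [202. 302.] 6892 [0.573 0.012 0.052] [[0.448, -0.058, 0.008], [0.71, 0.147, 0.12]]
side player 0.19 [188. 257.] 159 [0.475 0.076 0.057] [[0.458, 0.06, 0.05], [0.494, 0.103, 0.059]]
side play_top 0.62 [185. 256.] 171 [0.476 0.076 0.056] [[0.457, 0.06, 0.048], [0.495, 0.103, 0
[... 235 characters left out ...]
.47 [177. 265.] 62 [0.49  0.118 0.053] [[0.473, 0.098, 0.05], [0.502, 0.13, 0.056]]
side black_tape 0.63 [270. 326.] 1366 [ 0.61  -0.179  0.01 ] [[0.577, -0.222, 0.001], [0.643, -0.121, 0.013]]
side case 0.81 [153. 303.] 356 [0.591 0.302 0.034] [[0.513, 0.121, -0.0], [0.628, 0.384, 0.106]]
side case 0.73 [184. 254.] 173 [0.476 0.077 0.056] [[0.457, 0.06, 0.048], [0.495, 0.103, 0.059]]
side bottle 0.82 [154. 342.] 443 [0.694 0.229 0.047] [[0.676, 0.22, 0.002], [0.714, 0.28, 0.094]]
side bottle 0.71 [174. 295.] 866 [0.566 0.052 0.092] [[0.539, 0.001, 0.057], [0.597, 0.114, 0.128]]
0.8 [ 0.16505351 -0.52463503  0.23132955] [[ 0.954  0.3   -0.   ]
 [ 0.3   -0.954 -0.   ]
 [-0.     0.    -1.   ]]
```

```bash
python3 - <<'E'
from h import *
im=env.get_image("top"); P=cloud(im)
m=env.regions_of("top","player")[0]["pixels"]
q=P[m]; q=q[(q[:,2]>.045)&(q[:,2]<.06)]
print("deck",cv2.minAreaRect((q[:,:2]*1000).astype(np.float32)))
m=env.regions_of("top","play_top")[0]["pixels"]
q=P[m]; print("key",cv2.minAreaRect((q[:,:2]*1000).astype(np.float32)),np.nanmean(q,0))
m=env.regions_of("top","lid_edge")[0]["pixels"]
q=P[m]; q=q[(q[:,2]>.06)&(q[:,2]<.14)]
for lo in np.arange(.055,.14,.01):
    s=q[(q[:,2]>lo)&(q[:,2]<lo+.01)]
    if len(s): print(round(lo,3),len(s),np.round(s.mean(0),3),np.round(np.ptp(s,axis=0),3))
c=im["frame"][110:310,180:480]; cv2.imwrite("pics/c.png",cv2.cvtColor(cv2.resize(c,None,fx=2.6,fy=2.6),cv2.COLOR_RGB2BGR))
E
```

```text
deck ((570.1012573242188, 60.86334991455078), (190.3000030517578, 240.7690887451172), 76.53939819335938)
key ((473.0041198730469, 84.99321746826172), (43.21040725708008, 39.256256103515625), 74.64372253417969) [0.47200161 0.08396442 0.05522643]
0.055 62 [0.581 0.056 0.062] [0.027 0.108 0.005]
0.065 170 [0.577 0.059 0.07 ] [0.031 0.111 0.01 ]
0.075 137 [0.571 0.06  0.08 ] [0.031 0.113 0.01 ]
0.085 155 [0.566 0.064 0.09 ] [0.031 0.111 0.01 ]
0.095 156 [0.559 0.063 0.1  ] [0.03  0.112 0.01 ]
0.105 136 [0.554 0.064 0.11 ] [0.031 0.11  0.01 ]
0.115 165 [0.549 0.066 0.12 ] [0.03  0.111 0.01 ]
0.125 185 [0.543 0.066 0.128] [0.029 0.108 0.007]
```

View pics/c.png

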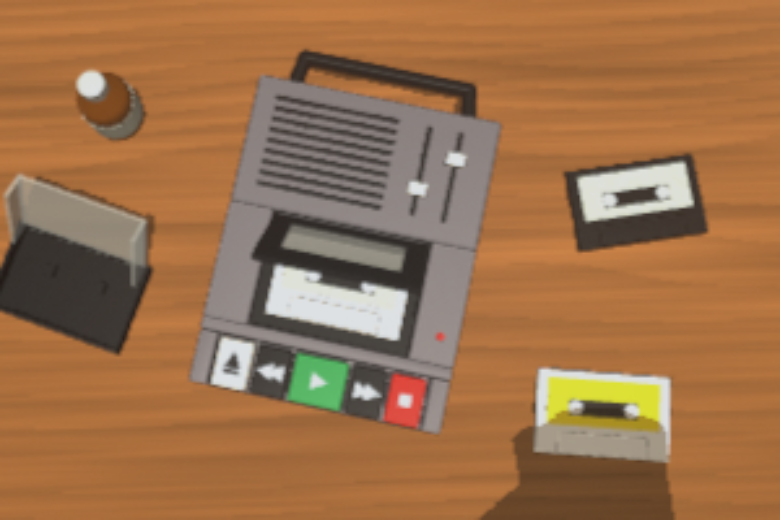

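View pics/side.png

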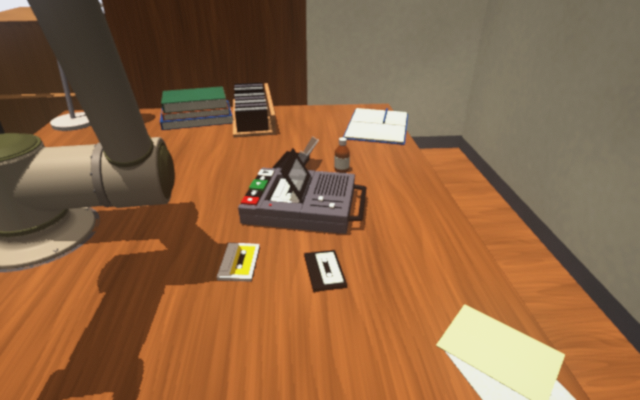

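The top crop shows the player turned with the play key at (258,305), its lid open and lit from the far side, and clear space behind the lid. The side view confirms the arm is well away and the bystanders lie off to the sides.

Call:
{"method": "jog_arm", "body": {"targets": [[56.7,-43.5,0,0,0,31],[56.7,-43.5,0,0,0,31],[56.7,-43.5,0,0,0,31],[56.7,-43.5,0,0,0,31],[56.7,-43.5,0,0,0,31],[56.7,-43.5,0,0,0,31],[56.7,-43.5,0,0,0,31],[56.7,-43.5,0,0,0,31]], "hand": 0, "newtons": 20}}

```text
time_s: 1.67
position: [0.3548, -0.2535, 0.2316]
tool_rot: [[0.972, -0.235, 0.0], [-0.235, -0.972, -0.0], [0.001, 0.0, -1.0]]
ft_force: [1.7, -0.8, -0.5]
grip_width: 0.0001
gripper_force: 0.0
```

```bash
cat >> h.py <<'E'
A=np.radians(-13.46); R=np.array([[np.cos(A),-np.sin(A),0],[np.sin(A),np.cos(A),0],[0,0,1]]); C=np.array([.5701,.0609,0])
from scipy.spatial.transform import Rotation as Ro
G=R@np.diag([1,-1,-1.])
def to(*p):
    s=env.observe(); T=np.array(s["tool_rot"]); g=C+R@np.array(p)
    print("t",s["time_s"],"player-frame tcp",np.round(R.T@(s["position"]-C),4),"shift cm",np.round(T.T@(g-s["position"])*100,2),"turn",np.round(Ro.from_matrix(T.T@G).as_rotvec(degrees=True),2),"q6",s["q"][5],"F",np.round(s["ft_force"],1),"w",s["grip_width"])
E
python3 -c "
from h import *
to(.005,0,.2)"
```

```text
t 1.6667 player-frame tcp [-0.1362 -0.3559  0.2316] shift cm [ 14.06 -35.62   3.15] turn [ 0.02 -0.03 -0.1 ] q6 52.3810581603123 F [ 1.7 -0.8 -0.5] w 0.00014179949793595705
```

Call:
{"method": "jog_arm", "body": {"targets": [[14.1,-35.6,0,0,0,0],[14.1,-35.6,0,0,0,0],[14.1,-35.6,0,0,0,0],[14.1,-35.6,0,0,0,0],[14.1,-35.6,0,0,0,0],[14.1,-35.6,0,0,0,0],[14.1,-35.6,0,0,0,0],[14.1,-35.6,0,0,0,0]]}}

```text
time_s: 2.33
position: [0.5468, 0.0194, 0.2315]
tool_rot: [[0.972, -0.234, 0.0], [-0.234, -0.972, -0.0], [0.0, 0.0, -1.0]]
ft_force: [0.8, -1.0, -0.5]
grip_width: -0.0001
gripper_force: 0.0
```

Call:
{"method": "jog_arm", "body": {"targets": [[0,0,0,0,0,0],[0,0,0,0,0,0]]}}

```text
time_s: 2.5
position: [0.5464, 0.0189, 0.2309]
tool_rot: [[0.973, -0.231, -0.001], [-0.231, -0.973, -0.0], [-0.001, 0.0, -1.0]]
ft_force: [-0.1, 0.6, -0.5]
grip_width: 0.0002
gripper_force: 0.0
```

```bash
python3 -c "
from h import *
to(.005,0,.12)
im=env.get_image('wrist'); save(im,'w1')"
```

```text
t 2.5 player-frame tcp [-0.0133 -0.0464  0.2309] shift cm [ 1.84 -4.63 11.08] turn [0.01 0.03 0.12] q6 92.91054923599793 F [-0.1  0.6 -0.5] w 0.00016839740654463515
```

View pics/w1.png

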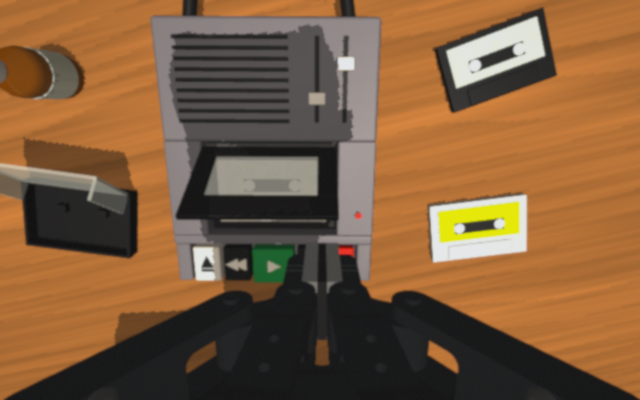

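The wrist view shows the player squared up with the tool; lid free edge at row ~215, and the tape stays clear. Now going behind the lid.

Call:
{"method": "jog_arm", "body": {"targets": [[2.1,-4.6,0,0,0,0],[2.1,-4.6,0,0,0,0],[2.1,-4.6,3,0,0,0],[2.1,-4.6,6,0,0,0],[2.1,-4.6,9,0,0,0],[2.1,-4.6,11.6,0,0,0],[2.1,-4.6,11.6,0,0,0],[2.1,-4.6,11.6,0,0,0]]}}

```text
time_s: 3.22
position: [0.5767, 0.056, 0.1154]
tool_rot: [[0.972, -0.235, -0.002], [-0.235, -0.972, 0.0], [-0.002, 0.0, -1.0]]
ft_force: [-0.4, 0.3, 0.8]
grip_width: -0.0
gripper_force: 0.0
```

```bash
python3 -c "
from h import *
to(.008,0,.115)
H=np.array([.014,.0555]); r=.073
# tip corner (TCP-11 mm in x, bottom) follows the outer face of the lid at radius r
for a in np.arange(1.1,-.001,-.1):
    a=max(a,0); p=H+r*np.array([-np.cos(a),np.sin(a)])+.0025*np.array([np.sin(a),np.cos(a)])
    print(round(a,2),np.round((p+[.011,0])*100,2))"
```

```text
t 3.2167 player-frame tcp [ 0.0076 -0.0032  0.1154] shift cm [ 0.04 -0.32  0.04] turn [ 0.02  0.1  -0.16] q6 97.47019489294125 F [-0.4  0.3  0.8] w -2.3272484822555153e-05
1.1 [-0.59 12.17]
1.0 [-1.23 11.83]
0.9 [-1.84 11.42]
0.8 [-2.41 10.96]
0.7 [-2.92 10.44]
0.6 [-3.38  9.88]
0.5 [-3.79  9.27]
0.4 [-4.13  8.62]
0.3 [-4.4   7.95]
0.2 [-4.6   7.25]
0.1 [-4.74  6.53]
0 [-4.8  5.8]
```

Call:
{"method": "jog_arm", "body": {"targets": [[-0.7,-0.3,-0.2,0,0,0],[-1.4,-0.3,-0.3,0,0,0],[-2.0,-0.3,-0.3,0,0,0],[-2.6,-0.3,0.1,0,0,0],[-3.2,-0.3,0.6,0,0,0],[-3.7,-0.3,1.1,0,0,0],[-4.1,-0.3,1.7,0,0,0],[-4.1,-0.3,1.7,0,0,0]]}}

```text
time_s: 3.88
position: [0.5365, 0.0699, 0.097]
tool_rot: [[0.972, -0.234, -0.003], [-0.234, -0.972, 0.0], [-0.003, 0.0, -1.0]]
ft_force: [0.2, 0.6, 0.3]
grip_width: -0.0001
gripper_force: 0.0
```

```bash
python3 -c "
from h import *
to(-.0338,0,.0988)
im=env.get_image('side'); P=cloud(im)
cv2.imwrite('pics/s2.png',cv2.cvtColor(cv2.resize(im['frame'][120:250,200:400],None,fx=3.5,fy=3.5),cv2.COLOR_RGB2BGR))"
```

```text
t 3.8833 player-frame tcp [-0.0347  0.0009  0.097 ] shift cm [ 0.09  0.09 -0.18] turn [ 0.02  0.17 -0.06] q6 98.40012528052918 F [0.2 0.6 0.3] w -6.664280397282663e-05
```

View pics/s2.png

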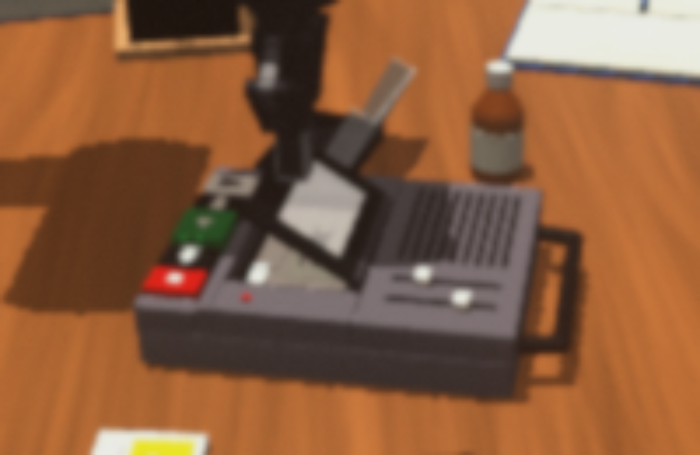

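The fingertip is on the lid's free-edge bar and the lid has swung to about 0.6 rad.

Call:
{"method": "jog_arm", "body": {"targets": [[-0.3,0,0.4,0,0,0],[-0.6,0,1.1,0,0,0],[-0.9,0,1.75,0,0,0],[-1.1,0,2.4,0,0,0],[-1.25,0,3.1,0,0,0],[-1.3,0,3.6,0,0,0],[-1.3,0,3.9,0,0,0],[-1.3,0,4.0,0,0,0]]}}

```text
time_s: 4.6
position: [0.5249, 0.0727, 0.0579]
tool_rot: [[0.972, -0.234, -0.001], [-0.234, -0.972, 0.0], [-0.001, 0.0, -1.0]]
ft_force: [-4.4, 0.4, 6.8]
grip_width: 0.0004
gripper_force: 3.5
```

Call:
{"method": "jog_arm", "body": {"targets": [[0,0,0.1,0,0,0],[0,0,0.1,0,0,0],[0,0,0.1,0,0,0]]}}

```text
time_s: 4.85
position: [0.525, 0.0727, 0.0579]
tool_rot: [[0.972, -0.234, -0.001], [-0.234, -0.972, -0.0], [-0.001, 0.0, -1.0]]
ft_force: [-3.7, 0.2, 7.7]
grip_width: -0.0002
gripper_force: 3.5
```

```bash
python3 -c "
from h import *
to(-.101,0,.09)"
```

```text
t 4.85 player-frame tcp [-0.0467  0.001   0.0579] shift cm [-5.44  0.1  -3.21] turn [ 0.01  0.04 -0.07] q6 98.60714924668767 F [-3.7  0.2  7.7] w -0.00020176888737144126
```

Call:
{"method": "jog_arm", "body": {"targets": [[0,0,-0.5,0,0,0],[0,0,-2,0,0,0],[0,0,-5,0,0,0],[-2,0,-8,0,0,0],[-5.4,0,-8,0,0,0],[-5.4,0,-8,0,0,0],[-5.4,0,-8,0,0,0],[-5.4,0,-8,0,0,0]]}}

```text
time_s: 5.52
position: [0.4734, 0.0852, 0.1376]
tool_rot: [[0.972, -0.234, 0.001], [-0.234, -0.972, -0.0], [0.001, -0.0, -1.0]]
ft_force: [0.9, 0.3, 1.1]
grip_width: -0.0002
gripper_force: 0.0
```

```bash
python3 -c "
from h import *
to(-.101,0,.07)
for c in ('side','wrist','top'):
  im=env.get_image(c); P=cloud(im); save(im,c+'3')
  for t in ('play_top','lid_edge','player'):
    for r in env.regions_of(c,t)[:1]:
      q=(P[r['pixels']]-C)@R; q=q[~np.isnan(q[:,0])]; print(c,t,r['score'],np.round(np.percentile(q,[3,50,97],axis=0),4).tolist())
"
```

```text
t 5.5167 player-frame tcp [-0.0997  0.0011  0.1376] shift cm [-0.14  0.11  6.76] turn [-0.01 -0.06 -0.07] q6 99.59660684698345 F [0.9 0.3 1.1] w -0.00018188335371283174
side play_top 0.74 [[-0.112, -0.0217, 0.0512], [-0.0954, -0.0076, 0.0568], [-0.0788, 0.0139, 0.0584]]
side lid_edge 0.73 [[-0.0626, -0.0595, 0.0548], [-0.022, -0.0085, 0.0575], [0.0196, 0.0533, 0.0594]]
side player 0.93 [[-0.1053, -0.0971, 0.01], [0.0161, -0.0513, 0.0524], [0.1401, 0.0828, 0.0585]]
wrist play_top 0.62 [[-0.1145, -0.0172, 0.044], [-0.0957, 0.0014, 0.0567], [-0.0801, 0.0199, 0.0579]]
wrist lid_edge 0.69 [[-0.0635, -0.0537, 0.0557], [-0.0202, 0.0013, 0.0574], [0.0172, 0.0562, 0.059]]
wrist player 0.83 [[-0.1104, -0.0874, 0.0474], [-0.0365, 0.0013, 0.0539], [0.0215, 0.0898, 0.0587]]
top lid_edge 0.86 [[-0.0398, -0.0552, 0.054], [0.0014, 0.008, 0.0576], [0.0163, 0.0548, 0.2919]]
top player 0.88 [[-0.0575, -0.0911, 0.0341], [0.0502, -0.0045, 0.0529], [0.143, 0.0884, 0.0588]]
```

View pics/wrist3.png

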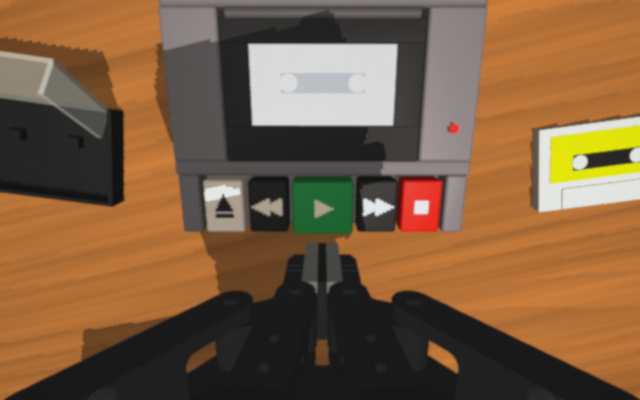

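The wrist view shows the lid flat, tape under the window, and the green key at (322,206) still up and centred ahead of the fingertips.

Call:
{"method": "jog_arm", "body": {"targets": [[0,0,3,0,0,0],[0,0,6,0,0,0],[0,0,7.5,0,0,0],[0,0,8,0,0,0],[0,0,8.3,0,0,0],[0,0,8.6,0,0,0],[0,0,8.8,0,0,0],[0,0,8.9,0,0,0]]}}

```text
time_s: 6.78
position: [0.4732, 0.0853, 0.0498]
tool_rot: [[0.972, -0.234, 0.002], [-0.234, -0.972, -0.0], [0.002, -0.0, -1.0]]
ft_force: [-7.7, -0.4, 24.4]
grip_width: 0.0
gripper_force: 12.2
```

Call:
{"method": "jog_arm", "body": {"targets": [[0,0,0.05,0,0,0],[0,0,0.05,0,0,0],[0,0,0.05,0,0,0],[0,0,0.05,0,0,0]]}}

```text
time_s: 7.12
position: [0.4732, 0.0853, 0.0499]
tool_rot: [[0.972, -0.234, 0.003], [-0.234, -0.972, -0.0], [0.003, -0.0, -1.0]]
ft_force: [-6.6, 0.3, 17.9]
grip_width: -0.0002
gripper_force: 8.9
```

Key bottomed at z = 0.0498 (7 mm travel) for over 0.2 s. Retreat and check.

Call:
{"method": "jog_arm", "body": {"targets": [[0,0,-0.3,0,0,0],[0,0,-1,0,0,0],[0,0,-3,0,0,0],[0,0,-6,0,0,0],[0,0,-10,0,0,0],[0,0,-10,0,0,0],[0,0,-10,0,0,0],[0,0,-10,0,0,0]]}}

```text
time_s: 7.78
position: [0.4727, 0.0853, 0.1479]
tool_rot: [[0.972, -0.234, 0.001], [-0.234, -0.972, -0.0], [0.001, -0.0, -1.0]]
ft_force: [-0.3, 0.4, -0.3]
grip_width: -0.0001
gripper_force: 0.0
```

```bash
python3 -c "
from h import *
to(-.101,0,.15)
for c in ('side','wrist'):
  im=env.get_image(c); P=cloud(im); save(im,c+'4')
  for t in ('play_top','lid_edge','rewind_key','forward_key','player'):
    for r in env.regions_of(c,t)[:1]:
      q=(P[r['pixels']]-C)@R; q=q[~np.isnan(q[:,0])]; print(c,t,round(r['score'],2),np.round(np.percentile(q,[3,50,97],axis=0),4).tolist())
"
```

```text
t 7.7833 player-frame tcp [-0.1004  0.0011  0.1479] shift cm [-0.06  0.11 -0.21] turn [-0.01 -0.03 -0.08] q6 99.60340560205793 F [-0.3  0.4 -0.3] w -6.724978561938822e-05
side play_top 0.61 [[-0.1105, -0.0184, 0.0482], [-0.0961, -0.0029, 0.0503], [-0.081, 0.0153, 0.0516]]
side lid_edge 0.72 [[-0.064, -0.0593, 0.0531], [-0.0224, -0.0074, 0.0575], [0.0193, 0.055, 0.0594]]
side rewind_key 0.56 [[-0.1128, 0.021, 0.0473], [-0.0973, 0.0295, 0.0525], [-0.0795, 0.0459, 0.0543]]
side forward_key 0.65 [[-0.1125, -0.049, 0.0507], [-0.0954, -0.0402, 0.053], [-0.0799, -0.0262, 0.0547]]
side player 0.97 [[-0.1062, -0.0971, 0.0111], [0.0148, -0.0521, 0.0523], [0.1418, 0.0807, 0.0585]]
wrist play_top 0.88 [[-0.1143, -0.0176, 0.0379], [-0.0961, 0.0014, 0.0496], [-0.0801, 0.0201, 0.051]]
wrist lid_edge 0.7 [[-0.0636, -0.0535, 0.0557], [-0.0201, 0.0013, 0.0574], [0.0173, 0.056, 0.0591]]
wrist rewind_key 0.95 [[-0.1135, 0.0245, 0.0432], [-0.0957, 0.0367, 0.0527], [-0.0801, 0.049, 0.054]]
wrist forward_key 0.89 [[-0.1133, -0.0459, 0.0447], [-0.0963, -0.0337, 0.0527], [-0.0803, -0.0217, 0.0541]]
wrist player 0.79 [[-0.1101, -0.0876, 0.0465], [-0.0356, 0.0013, 0.0534], [0.0228, 0.09, 0.0587]]
```

View pics/wrist4.png

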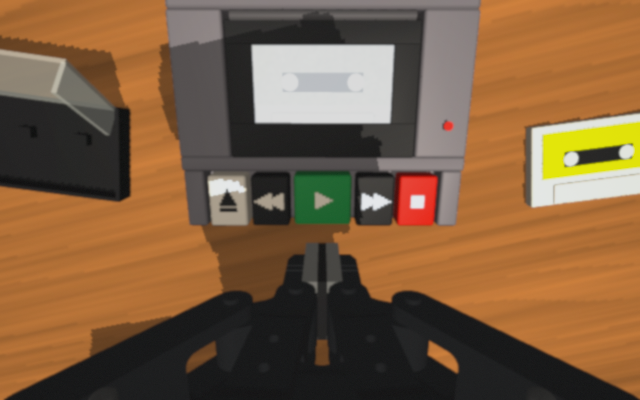

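The wrist view shows the play key (322,198) sunk to 50 mm, its neighbours up at 53 mm, and the lid flat at 57.5 mm.

```bash
python3 -c "
from rig import env
print(env.close_job())"
```

```text
the job is handed in; nothing more can be done
None
```

The lid is shut, the play key is fully down and staying down, the two keys beside it measured up, and I saw no sign that the player or the things around it moved; the job is handed in, but no verdict was returned.

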